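# Roll the film reel along its lane and home against the presence plunger

### The job

Roll the white film reel on its rim along the guide lane, over the small steel bar and into the dock, and press it home until the orange plunger of the end stop is pushed fully in. Roll it, do not lift it or let it tip over, never press on it with more than about 20 N, and leave it standing upright in the dock behind the bar without disturbing the things around.

Things in the scene. Friction and masses are not known exactly. Their poses are not given: they have to be found in the camera images.
- lane_top (a point): Guide lane, fixed: aluminium plate 370 x 56 mm, black rubber strip along its middle between white rails (16 mm apart, 10 mm high above the strip, 7 mm thick, x = -178 to 81 mm). This point: lane's middle on the strip's top face, 6 mm above the worktop. x axis = rolling direction, to the dock; z up. Bar and dock are given as x in this frame.
- dock_bar (a point): Middle of the crest of a steel bar across the strip at x = 72.5 mm of the lane, 2.5 mm above the strip; same axes as the lane. The reel must end beyond it (its centre rests on the strip from about 13 mm past the bar), in the dock: two cheeks 17 mm apart, 8 mm thick, 18 mm high above the strip, x = 77 to 149 mm of the lane.
- reel_center (a point): Centre of the white film reel (two 68 mm flanges, 12 mm thick overall, about 0.1 kg) standing on its rim between the rails, centre 34 mm above the strip, at x = -100 to -50 mm of the lane. z axis = reel's axis, level across the lane; y axis up at the start, turns as it rolls. Pushed from behind at centre height it rolls (under 1 N, 1 to 2 N at the bar); let go, it soon stops.
- plunger (a joint): Orange plunger, 11 mm thick, 34 mm above the strip, standing 13 mm out of the grey rigid end stop (52 mm high) behind the dock. Travel in m: 0 out, 0.006 fully in (hard end); moves only at about 6 N and stays where left. The stop's depth is unmeasured and must be felt: with the plunger fully in, the reel's centre is somewhere at x = 88 to 110 mm of the lane.
- kapton_tape: Orange tape roll lying flat, 72 mm in diameter, 12 mm high; origin under its centre. Bystander.
- loupe: Black loupe standing on the worktop, 37 mm in diameter, 40 mm high; origin under its centre. Bystander.
- gauge_weight: Brass-coloured calibration weight, 26 mm in diameter, 38 mm high; origin under its centre. Bystander.
Mind the look-alikes: they are no part of the job. Leave any green or purple look-alike of the part that bears reel_center alone.

How it is judged:
By the outcome, as a careful person would: the job done as asked, in the order asked, and still so for the second after the job is handed in, with the robot touching nothing.
It also fails if it takes over 45 s, if anything falls off the work surface, if the arm or the gripper's body presses on something with over 40 N, if the wrist force passes 120 N, or if a joint passes its speed limit or range.

### The arm

A 7-joint arm with a two-finger parallel gripper is mounted at the origin on a cart in front of the work surface, level with it; the furniture and walls round the work are solid. World frame = base frame: x ahead of the robot, y to its left, z up, the work surface at z = 0. Lengths are in m, angles in rad, forces in N, time in s.
With the tool pointing down it reaches from about 0.4 to 0.875 m from the base axis. Payload 19.3 kg.
Tool frame: the origin (TCP) lies at the very end of the fingers, on their centre line; the grasp point (between the pads) lies 19 mm behind it; z points along the fingers, y is the line along which they close (so a half turn about z gives the same grasp; the last joint's range is limited). The gripper opens to 85 mm and grips with 20 to 120 N. Pads are 22 mm wide; open, the fingers measure 114 mm over their backs; the gripper's body (76 mm by 85 mm) begins 54 mm behind the grasp point. The pads swing forward as they close: fully open they stand 13 mm farther back than shut.
Start: joints at [-0.07, 0.521, -0.036, 1.599, 0.021, 1.021, -0.113], TCP at [0.625, -0, 0.231] pointing down, gripper open.
Joint ranges: [-2.91, 2.91], [-0.3, 2.13], [-1.5, 1.42], [0.17, 2.43], [-1.26, 4.41], [0.16, 1.93], [-2.52, 2.52]. Speed limits (rad/s): [1.89, 1.89, 2.39, 2.39, 3.01, 3.01, 3.01].

### API

Orientations are given as [roll, pitch, yaw] about the fixed x, y, z axes, in that order (R = Rz(yaw) Ry(pitch) Rx(roll)).
In Python, from workcell import monitor, optics, job_done gives the robot as it stands.
- The arm moves only by the shell command python3 -m handwheel 'ROWS' [FORCE]. ROWS is JSON, a list of rows, each an object of numbers: "dx", "dy", "dz": the shift along the tool's x, y, z in cm; "wx", "wy", "wz": the turn, a rotation vector about the tool's x, y, z in rad; "claw": the opening in per cent of the stroke, from 0 (shut) to 100 (fully open). A call has 1 to 8 rows; each row shifts and turns the commanded pose from where the row before left it, along the tool's axes as they then stand; what a row does not reach is not made up. A row lasts 1/8 s, in which the tool goes at most 62.5 mm and 10.7 degrees, less where a joint would pass 70% of its speed; a pose out of reach is approached as far as the arm can. A call with a gripper value outside its range is refused whole. The fingers move at their own pace and stop on an object; FORCE is the grip in N (left out, the last holds). Time passes only in rows, so rows that do not move let the fingers close. It gives the time, the measured TCP pose, the force, the opening and the grip force at its end, in the units of the state.
- monitor.observe(): the state, without advancing time (a new reading comes with each control period).
- optics.grab_frame(name): name is "scene" or "side" or "wrist"; returns a dict with "frame" (384x512x3 uint8, blue, green, red), "fovy" (degrees; the focal length in pixels is half the picture's height over the tangent of half this angle, whatever the lens; pixels are square), "cx", "cy" (the principal point, pixels), "R" (3x3) and "t" (3): a world point X has camera coordinates R X + t. Camera axes: x right, y down, z forward; pixel columns grow to the right and rows downward; lengths in m; the calibration is good to about 2 mm. A picture is of the moment at which its call begins. There is no depth.
- job_done(): hands the job in; it is judged then, once.
Trained networks look in the newest picture that a camera, given by its name, has taken for a name from the list of things; names that differ only in an ending like _2 or _b are one class to them, and where a whole thing is asked for, a point or a joint stands for the part that bears it (a point fixed in the world has none). Each returns a list of dicts, best first, with "p" (0 to 1); they miss things now and then, are a little off and sometimes report something else, mostly with a low value. They report only what shows in the picture. A call takes as long as a camera call. They do not tell look-alikes from the thing itself.
- optics.masks_of(name, camera): "region" (384x512 bool, what is visible of it) and "rect" ([left, top, width, height] in pixels, round what is visible of it).
The state is a dict: "clock": time; "qpos": joint angles; "qd": joint speeds; "joint_efforts": joint torques, N m; "position": TCP position; "tool_rot": TCP orientation; "force": force on the tool from outside, world axes, zero at the start; "moment": the same for the moment, N m; "grip_width": finger opening in m; "finger_force": force on a finger pad.
Only numpy, scipy, OpenCV 4.12 (cv2) and the standard library are available. Lean on these libraries where they do the work, as an engineer would, in place of code of your own. Each camera call takes 0.05 s, during which the arm holds its last target. There are 200 camera calls.

## Working session

There is one attempt and no reset: what is moved stays moved. The work goes in short steps, Python scripts to look and compute and a shell command to move; the robot and the scene stay as the last step left them, time stands still between calls to the robot, and variables do not carry over. Pictures are saved under pics/ and viewed, at most 12 in all, crops included, and the job is handed in when it is done.

```bash
mkdir -p pics
python3 - <<'E'
from workcell import monitor, optics
import cv2,numpy as np,pickle
s=monitor.observe();print({k:np.round(v,3).tolist() for k,v in s.items()})
fr={}
for c in["scene","side","wrist"]:
    f=optics.grab_frame(c);fr[c]=f;print(c,f["fovy"],f["cx"],f["cy"],np.round(-f["R"].T@f["t"],3))
    for n in["reel_center","plunger","kapton_tape","loupe","gauge_weight"]:
        print(n,[(round(d["p"],2),d["rect"]) for d in optics.masks_of(n,c)])
pickle.dump(fr,open("f0.pkl","wb"))
a=cv2.resize(fr["scene"]["frame"],(800,600),interpolation=cv2.INTER_CUBIC)
cv2.imwrite("pics/scene0.png",a)
cv2.imwrite("pics/sw0.png",np.hstack([cv2.resize(fr[c]["frame"],(400,300)) for c in("side","wrist")]))
E
```

```text
{'clock': 0.0, 'qpos': [-0.07, 0.522, -0.036, 1.6, 0.021, 1.021, -0.113], 'qd': [0.0, 0.002, 0.0, -0.001, 0.001, 0.002, 0.001], 'joint_efforts': [-0.004, -92.711, 1.978, -36.993, 0.018, 0.008, -0.0], 'position': [0.625, -0.0, 0.231], 'tool_rot': [-3.14, 0.0, 1.571], 'force': [-0.513, -0.374, -0.058], 'moment': [0.038, -0.005, -0.039], 'finger_force': 0.0, 'grip_width': 0.086}
scene 45.19690440440236 254.59549978696697 185.1621959231137 [-0.026  1.104  0.696]
reel_center [(0.88, [294.6, 161.4, 18.1, 23.4]), (0.64, [223.1, 206.8, 17.0, 20.4]), (0.61, [177.3, 204.9, 23.9, 23.1])]
plunger []
kapton_tape [(0.49, [317.2, 163.9, 11.3, 11.3])]
loupe [(0.79, [228.4, 266.0, 12.0, 17.3])]
gauge_weight []
side 43.368499639881016 259.06293419271407 196.57225056082478 [ 0.404 -1.15   0.588]
reel_center [(0.95, [216.8, 227.8, 40.8, 43.6]), (0.89, [277.6, 171.4, 25.6, 25.5])]
plunger [(0.58, [220.4, 290.3, 23.0, 29.3])]
kapton_tape []
loupe []
gauge_weight [(0.51, [328.9, 245.7, 11.4, 17.1])]
wrist 58.710534711653985 249.7187233740979 194.08772115207972 [0.626 0.065 0.373]
reel_center [(0.72, [101.4, 0.0, 37.0, 36.8])]
plunger [(0.63, [110.1, 210.4, 16.4, 13.6]), (0.47, [102.4, 0.7, 36.5, 38.0])]
kapton_tape []
loupe []
gauge_weight [(0.7, [268.2, 310.0, 25.1, 35.7])]
```

View pics/scene0.png

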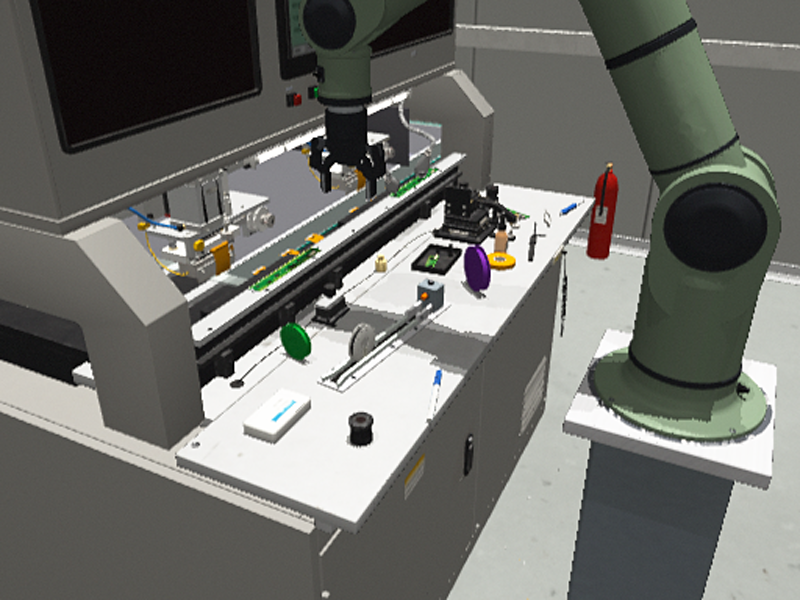

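View pics/sw0.png

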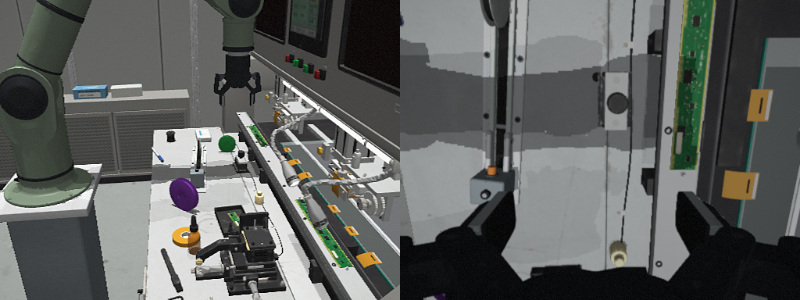

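The reel (scene ~360,340 of 800x600) stands on the lane and the grey stop with its orange plunger is at ~(428,292). The green and purple discs are look-alikes. I'll enlarge the lane in the wrist view and get the coordinates.

```bash
cat > h.py <<'E'
import numpy as np,cv2
def ray(f,u,v):
    h=f["frame"].shape[0]; F=h/2/np.tan(np.radians(f["fovy"])/2)
    return -f["R"].T@f["t"], f["R"].T@np.array([(u-f["cx"])/F,(v-f["cy"])/F,1])
def at_z(f,u,v,z):
    o,d=ray(f,u,v); return o+d*(z-o[2])/d[2]
def proj(f,X):
    h=f["frame"].shape[0]; F=h/2/np.tan(np.radians(f["fovy"])/2)
    c=np.atleast_2d(X)@f["R"].T+f["t"]; return np.c_[f["cx"]+F*c[:,0]/c[:,2],f["cy"]+F*c[:,1]/c[:,2]]
E
python3 - <<'E'
import pickle,cv2;from h import *
fr=pickle.load(open("f0.pkl","rb"))
w=fr["wrist"]; print(w["R"].round(3))
for u,v in[(120,10),(118,240),(120,200)]: print(at_z(w,u,v,0.006))
s=fr["scene"]
for u,v in[(213,246),(282,200),(275,188)]: print(at_z(s,u,v,0.01))
cv2.imwrite("pics/w1.png",cv2.resize(w["frame"][0:280,60:260],None,fx=2.14,fy=2.14,interpolation=cv2.INTER_CUBIC))
E
```

```text
[[ 1.    -0.002 -0.   ]
 [-0.002 -0.966  0.258]
 [-0.001 -0.258 -0.966]]
[0.49974665 0.15320962 0.006     ]
[ 0.47343487 -0.0872186   0.006     ]
[ 0.48054324 -0.03916808  0.006     ]
[0.51456132 0.25621455 0.01      ]
[ 0.45169148 -0.05177612  0.01      ]
[ 0.50397436 -0.11595851  0.01      ]
```

View pics/w1.png

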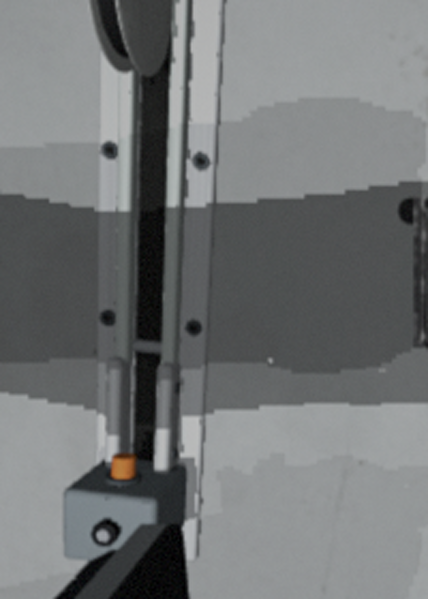

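The lane runs along world −y, with the reel at the picture's top (~135,35 in the crop), the bar at (148,348) and the plunger at (122,466). I'll move over the lane with the gripper closing for a better look.

```bash
python3 -m handwheel '[{"dx":2.5,"dy":-2.7,"claw":0},{"dx":2.5,"dy":-2.7},{"dx":2.5,"dy":-2.7},{"dx":2.5,"dy":-2.7},{"dx":2.5,"dy":-2.7},{},{}]' 20
python3 - <<'E'
from workcell import monitor, optics
import cv2,pickle;from h import *
f=optics.grab_frame("wrist");print(-f["R"].T@f["t"]);pickle.dump(f,open("f1.pkl","wb"))
for n in["reel_center","plunger"]:print(n,[(round(d["p"],2),d["rect"]) for d in optics.masks_of(n,"wrist")])
cv2.imwrite("pics/w2.png",cv2.resize(f["frame"],(800,600),interpolation=cv2.INTER_CUBIC))
E
```

```text
[0.62607051 0.06547086 0.37340969]
reel_center [(0.59, [99.6, 0.0, 37.8, 36.6]), (0.44, [43.8, 378.8, 14.5, 3.2])]
plunger []schema error: expected keys dx, dy, dz, wx, wy, wz, claw
```

View pics/w2.png

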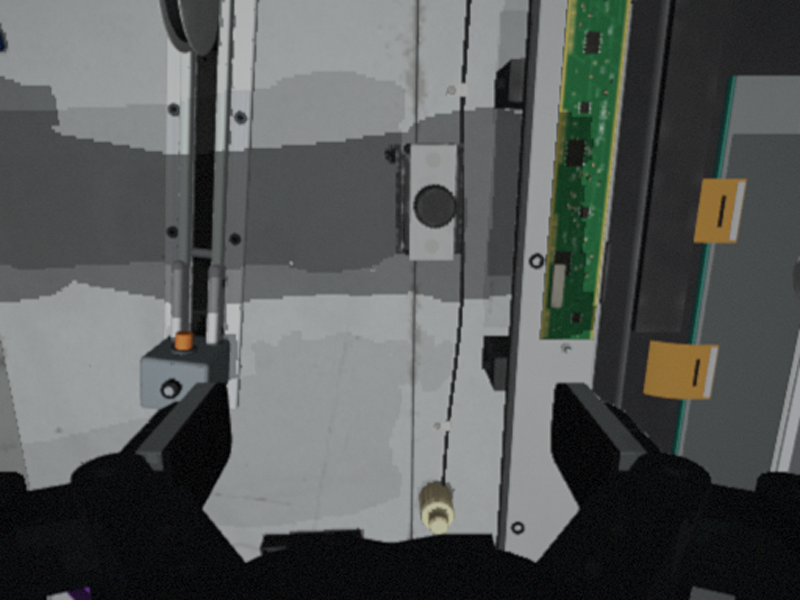

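Nothing moved because the empty rows were refused. The view is the same: bar at about (203,253), plunger (183,341).

```bash
python3 -m handwheel '[{"dx":2.5,"dy":-2.7,"dz":0,"wx":0,"wy":0,"wz":0,"claw":0},{"dx":2.5,"dy":-2.7,"dz":0,"wx":0,"wy":0,"wz":0,"claw":0},{"dx":2.5,"dy":-2.7,"dz":0,"wx":0,"wy":0,"wz":0,"claw":0},{"dx":2.5,"dy":-2.7,"dz":0,"wx":0,"wy":0,"wz":0,"claw":0},{"dx":2.5,"dy":-2.7,"dz":0,"wx":0,"wy":0,"wz":0,"claw":0},{"dx":0,"dy":0,"dz":0,"wx":0,"wy":0,"wz":0,"claw":0},{"dx":0,"dy":0,"dz":0,"wx":0,"wy":0,"wz":0,"claw":0}]' 20
python3 - <<'E'
from workcell import monitor, optics
import cv2,pickle;from h import *
f=optics.grab_frame("wrist");print(-f["R"].T@f["t"]);pickle.dump(f,open("f1.pkl","wb"))
for n in["reel_center","plunger"]:print(n,[(round(d["p"],2),d["rect"]) for d in optics.masks_of(n,"wrist")])
cv2.imwrite("pics/w3.png",cv2.resize(f["frame"],(800,600),interpolation=cv2.INTER_CUBIC))
E
```

```text
clock: 1.92
position: [0.4904, 0.1247, 0.2315]
tool_rot: [3.141, 0.0, 1.571]
force: [-0.2, 0.3, -0.2]
grip_width: -0.0003
finger_force: 0.0
[0.49142593 0.19019578 0.37358805]
reel_center [(0.72, [262.3, 101.8, 22.1, 69.2])]
plunger []
```

View pics/w3.png

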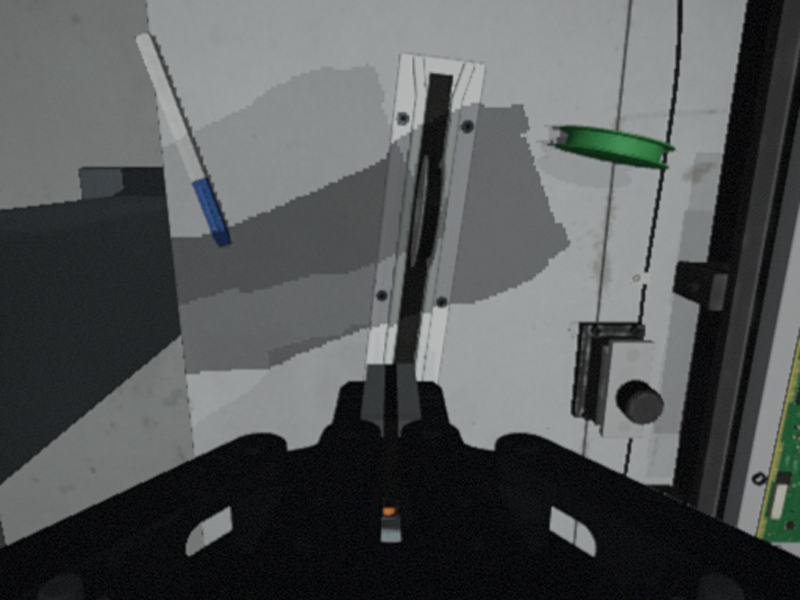

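The lane's start edge is at (400,53)-(485,64), with the reel on edge around (425,210), the rails either side, and a green look-alike at (612,147).

Run:
```python
import pickle,cv2;from h import *
f=pickle.load(open("f1.pkl","rb"));g=pickle.load(open("f0.pkl","rb"))["wrist"];k=.64
P=lambda f,u,v,z:at_z(f,u*k-.18,v*k-.18,z)[:2].round(4)
print("corners",P(f,400,53,.005),P(f,485,64,.005),"edges",P(f,367,362,.005),P(f,439,380,.005))
print("strip",P(f,440,75,.006),P(f,407,362,.006))
print("bar",P(g,203,253,.0085),"plunger tip top",P(g,184,333,.045))
print("f0 edges",P(g,166,110,.005),P(g,248,110,.005),P(g,238,405,.005))
# fit reel mask: x lane
from workcell import optics
m=optics.masks_of("reel_center","wrist")[0]["region"]
ys,xs=np.nonzero(m)
print("reel extremes v",ys.min(),xs[ys==ys.min()].mean(),ys.max(),xs[ys==ys.max()].mean(),"cen",xs.mean(),ys.mean())
print("reel rear@z.04",at_z(f,xs[ys==ys.min()].mean(),ys.min(),.045),"front",at_z(f,xs[ys==ys.max()].mean(),ys.max(),.035))
cv2.imwrite("pics/w4.png",cv2.resize(f["frame"][25:245,200:340],None,fx=2.7,fy=2.7,interpolation=cv2.INTER_CUBIC))
```

```text
corners [0.4977 0.2566] [0.552 0.25 ] edges [0.4739 0.0473] [0.5273 0.0329]
strip [0.5233 0.2434] [0.5034 0.0476]
bar [0.4963 0.0045] plunger tip top [ 0.4922 -0.0417]
f0 edges [0.4797 0.098 ] [0.5331 0.0979] [ 0.5108 -0.1117]
reel extremes v 103 277.5 170 274.5 cen 273.4505386875612 136.84329089128306
reel rear@z.04 [0.51732457 0.19011315 0.045     ] front [0.51633026 0.12488564 0.035     ]
```

View pics/w4.png

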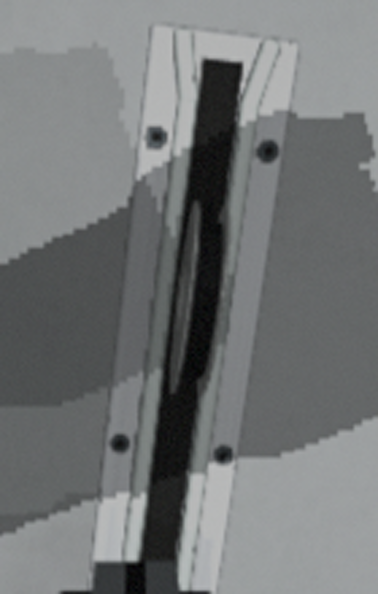

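Lane direction is about (−0.111, −0.994). The lane middle is about (0.504, 0.072) and the reel is at about (0.514, 0.157), which is lane x ≈ −87 mm. Next I go behind the reel, align the tool and go down.

```bash
python3 -m handwheel '[{"dx":4.8,"dy":1.55,"dz":0,"wx":0,"wy":0,"wz":0,"claw":0},{"dx":4.8,"dy":1.5,"dz":0,"wx":0,"wy":0,"wz":0,"claw":0},{"dx":0,"dy":0,"dz":0,"wx":0,"wy":0,"wz":0.112,"claw":0},{"dx":0,"dy":0,"dz":5,"wx":0,"wy":0,"wz":0,"claw":0},{"dx":0,"dy":0,"dz":5,"wx":0,"wy":0,"wz":0,"claw":0},{"dx":0,"dy":0,"dz":3,"wx":0,"wy":0,"wz":0,"claw":0},{"dx":0,"dy":0,"dz":0,"wx":0,"wy":0,"wz":0,"claw":0}]' 20
python3 - <<'E'
from workcell import monitor, optics
import cv2,pickle;from h import *
f=optics.grab_frame("wrist");pickle.dump(f,open("f2.pkl","wb"))
s=monitor.observe();print(s["position"],s["tool_rot"])
print(proj(f,[s["position"]]))
for n in["reel_center","plunger"]:print(n,[(round(d["p"],2),d["rect"]) for d in optics.masks_of(n,"wrist")])
cv2.imwrite("pics/w5.png",f["frame"])
E
```

```text
clock: 3.0
position: [0.5196, 0.2201, 0.0995]
tool_rot: [-3.138, 0.002, 1.458]
force: [0.7, -0.0, 1.5]
grip_width: -0.0002
finger_force: 0.0
[0.52054102 0.22061101 0.10113757] [-3.14051875e+00  7.76190667e-04  1.45825922e+00]
[[249.59548356 253.69686782]]
reel_center [(0.95, [361.6, 200.5, 121.0, 53.9])]
plunger []
```

View pics/w5.png

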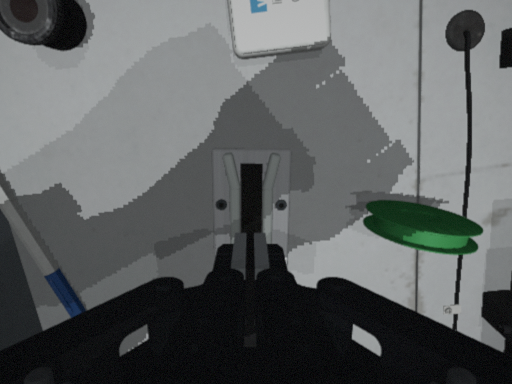

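The tool is centred on the strip (strip column ~251, TCP column 250) and clear of the green disc (left edge ~362, about 69 mm off). Going down, then approaching the reel slowly.

```bash
python3 -m handwheel '[{"dx":0,"dy":0,"dz":3.5,"wx":0,"wy":0,"wz":0,"claw":0},{"dx":0,"dy":0,"dz":3.3,"wx":0,"wy":0,"wz":0,"claw":0},{"dx":0,"dy":0,"dz":0,"wx":0,"wy":0,"wz":0,"claw":0},{"dx":-1,"dy":0,"dz":0,"wx":0,"wy":0,"wz":0,"claw":0},{"dx":-1,"dy":0,"dz":0,"wx":0,"wy":0,"wz":0,"claw":0},{"dx":-0.6,"dy":0,"dz":0,"wx":0,"wy":0,"wz":0,"claw":0},{"dx":-0.6,"dy":0,"dz":0,"wx":0,"wy":0,"wz":0,"claw":0},{"dx":-0.6,"dy":0,"dz":0,"wx":0,"wy":0,"wz":0,"claw":0}]' 20
python3 - <<'E'
from workcell import monitor, optics
import cv2
for c in("scene","side"):
    f=optics.grab_frame(c)
    for n in["reel_center","plunger"]:print(c,n,[(round(d["p"],2),d["rect"]) for d in optics.masks_of(n,c)])
    if c=="scene": cv2.imwrite("pics/s6.png",cv2.resize(f["frame"][140:270,170:310],None,fx=4.5,fy=4.5,interpolation=cv2.INTER_CUBIC))
E
```

```text
clock: 4.15
position: [0.5163, 0.1829, 0.0335]
tool_rot: [3.141, -0.0, 1.459]
force: [0.6, 0.4, -1.2]
grip_width: 0.0003
finger_force: 0.0
scene reel_center [(0.75, [178.6, 204.1, 23.2, 25.2]), (0.69, [295.4, 162.3, 21.3, 22.8]), (0.52, [228.8, 205.9, 18.7, 18.6])]
scene plunger []
side reel_center [(0.81, [215.9, 227.0, 39.8, 44.4]), (0.78, [278.6, 171.2, 23.3, 24.4]), (0.51, [251.1, 183.6, 5.3, 20.7]), (0.28, [248.9, 187.4, 15.2, 60.7])]
side plunger []
```

View pics/s6.png

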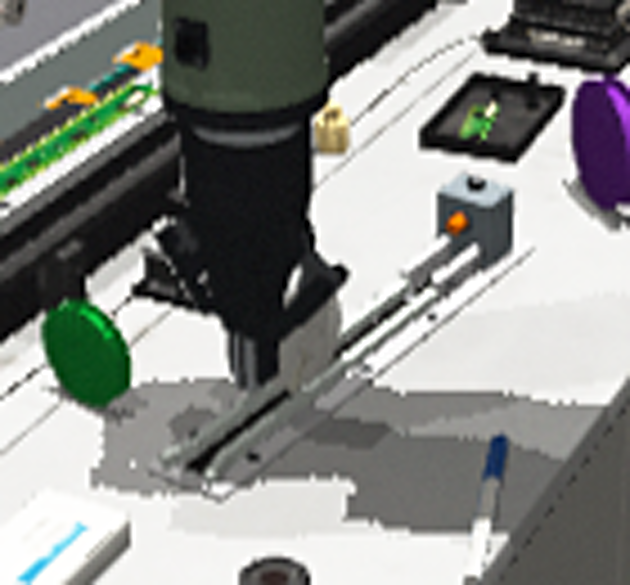

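The closed fingers stand just behind the white reel (~(310,345) in the crop), which is upright between the rails. Now to roll it.

```bash
python3 -m handwheel '[{"dx":-1,"dy":0,"dz":0,"wx":0,"wy":0,"wz":0,"claw":0},{"dx":-1.2,"dy":0,"dz":0,"wx":0,"wy":0,"wz":0,"claw":0},{"dx":-1.2,"dy":0,"dz":0,"wx":0,"wy":0,"wz":0,"claw":0},{"dx":-1.2,"dy":0,"dz":0,"wx":0,"wy":0,"wz":0,"claw":0},{"dx":-1.2,"dy":0,"dz":0,"wx":0,"wy":0,"wz":0,"claw":0},{"dx":-1.2,"dy":0,"dz":0,"wx":0,"wy":0,"wz":0,"claw":0},{"dx":-1,"dy":0,"dz":0,"wx":0,"wy":0,"wz":0,"claw":0},{"dx":-1,"dy":0,"dz":0,"wx":0,"wy":0,"wz":0,"claw":0}]' 20
python3 - <<'E'
from workcell import monitor, optics
import cv2
f=optics.grab_frame("scene")
for n in["reel_center"]:print(n,[(round(d["p"],2),d["rect"]) for d in optics.masks_of(n,"scene")])
cv2.imwrite("pics/s7.png",cv2.resize(f["frame"][140:270,170:310],None,fx=4.5,fy=4.5,interpolation=cv2.INTER_CUBIC))
E
```

```text
clock: 5.45
position: [0.5061, 0.0932, 0.0333]
tool_rot: [-3.142, -0.0, 1.459]
force: [0.0, -0.2, -0.5]
grip_width: 0.0001
finger_force: 0.0
reel_center [(0.97, [296.2, 158.9, 17.4, 26.2]), (0.54, [179.2, 204.9, 19.9, 27.6]), (0.49, [249.5, 197.2, 14.3, 13.4])]
```

View pics/s7.png

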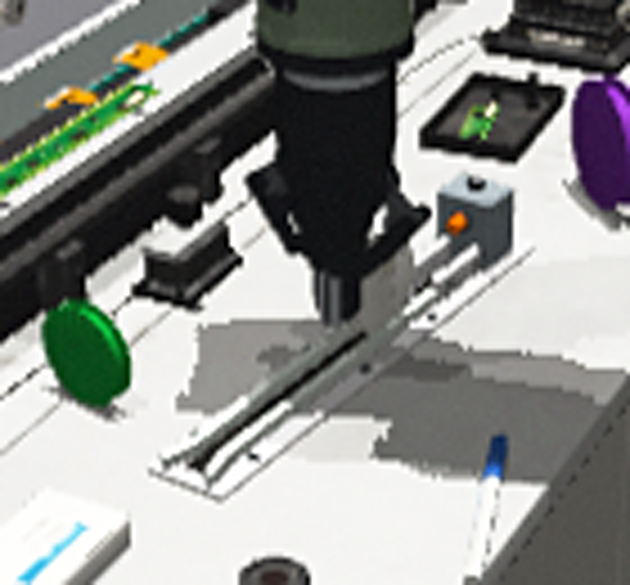

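The reel (~(385,275)) is upright and rolling ahead of the fingers. Continuing over the bar, more slowly.

```bash
python3 -m handwheel '[{"dx":-1,"dy":0,"dz":0,"wx":0,"wy":0,"wz":0,"claw":0},{"dx":-1,"dy":0,"dz":0,"wx":0,"wy":0,"wz":0,"claw":0},{"dx":-0.8,"dy":0,"dz":0,"wx":0,"wy":0,"wz":0,"claw":0},{"dx":-0.6,"dy":0,"dz":0,"wx":0,"wy":0,"wz":0,"claw":0},{"dx":-0.5,"dy":0,"dz":0,"wx":0,"wy":0,"wz":0,"claw":0},{"dx":-0.4,"dy":0,"dz":0,"wx":0,"wy":0,"wz":0,"claw":0}]' 20;  python3 -m handwheel '[{"dx":-0.4,"dy":0,"dz":0,"wx":0,"wy":0,"wz":0,"claw":0},{"dx":-0.4,"dy":0,"dz":0,"wx":0,"wy":0,"wz":0,"claw":0}]';python3 -m handwheel '[{"dx":-0.4,"dy":0,"dz":0,"wx":0,"wy":0,"wz":0,"claw":0},{"dx":-0.4,"dy":0,"dz":0,"wx":0,"wy":0,"wz":0,"claw":0}]'
```

```text
clock: 6.3
position: [0.5014, 0.0508, 0.0333]
tool_rot: [-3.142, -0.0, 1.459]
force: [0.3, 0.1, 0.3]
grip_width: -0.0
finger_force: 0.2
clock: 6.55
position: [0.5004, 0.0429, 0.0333]
tool_rot: [-3.141, 0.0, 1.459]
force: [-0.3, 0.0, -0.2]
grip_width: 0.0002
finger_force: 0.0
clock: 6.8
position: [0.4996, 0.0349, 0.0333]
tool_rot: [-3.142, 0.0, 1.459]
force: [-0.2, -0.4, -0.0]
grip_width: 0.0002
finger_force: 0.0
```

```bash
for i in 1; do python3 -m handwheel '[{"dx":-0.2,"dy":0,"dz":0,"wx":0,"wy":0,"wz":0,"claw":0},{"dx":-0.2,"dy":0,"dz":0,"wx":0,"wy":0,"wz":0,"claw":0}]' | grep -E "pos|force:"; done; python3 -m handwheel '[{"dx":-0.2,"dy":0,"dz":0,"wx":0,"wy":0,"wz":0,"claw":0}]'| grep -E "pos|force:"; python3 -m handwheel '[{"dx":-0.2,"dy":0,"dz":0,"wx":0,"wy":0,"wz":0,"claw":0}]'| grep -E "pos|force:"
```

```text
position: [0.4995, 0.0321, 0.0334]
force: [0.4, 6.0, -0.6]
finger_force: 3.5
position: [0.4992, 0.0301, 0.0334]
force: [0.7, 6.7, -0.1]
finger_force: 3.5
position: [0.499, 0.0281, 0.0334]
force: [1.4, 6.9, -0.6]
finger_force: 3.5
```

Run:
```python
from workcell import monitor, optics
import cv2
f=optics.grab_frame("scene");g=optics.grab_frame("side")
for c in("scene","side"):print([(round(d["p"],2),d["rect"]) for d in optics.masks_of("reel_center",c)])
a=cv2.resize(f["frame"][150:225,230:300],(400,429),interpolation=cv2.INTER_CUBIC)
b=cv2.resize(g["frame"][180:255,215:285],(400,429),interpolation=cv2.INTER_CUBIC)
cv2.imwrite("pics/s8.png",cv2.hconcat([a,b]))
```

```text
[(0.71, [261.1, 188.8, 12.4, 13.6]), (0.64, [295.5, 160.8, 17.4, 27.0]), (0.55, [179.1, 204.9, 20.6, 25.0])]
[(0.93, [215.2, 227.1, 41.9, 45.7]), (0.78, [281.1, 172.6, 20.6, 20.2]), (0.72, [246.1, 200.6, 19.3, 49.1]), (0.51, [249.4, 203.0, 4.6, 14.8])]
```

View pics/s8.png

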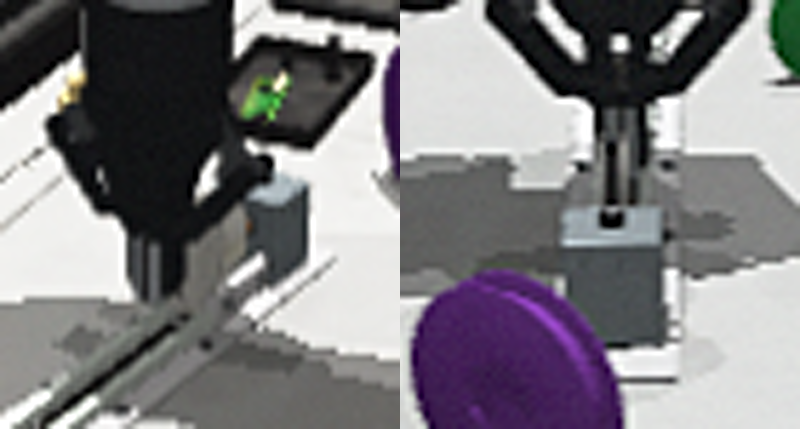

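The reel is upright in the dock and touching the plunger (orange at ~(250,222)). The steady ~6.5 N with motion means the plunger is being pushed in, so I'll use half-millimetre steps until the hard end.

```bash
python3 -m handwheel '[{"dx":-0.05,"dy":0,"dz":0,"wx":0,"wy":0,"wz":0,"claw":0}]'| grep -E "pos|^force:"; python3 -m handwheel '[{"dx":-0.05,"dy":0,"dz":0,"wx":0,"wy":0,"wz":0,"claw":0}]'| grep -E "pos|^force:"
```

```text
position: [0.4991, 0.0279, 0.0334]
force: [1.0, 8.9, 0.1]
position: [0.4991, 0.0277, 0.0334]
force: [1.4, 9.9, -0.8]
```

```bash
python3 -m handwheel '[{"dx":-0.05,"dy":0,"dz":0,"wx":0,"wy":0,"wz":0,"claw":0}]'| grep -E "pos|^force:"; python3 -m handwheel '[{"dx":-0.05,"dy":0,"dz":0,"wx":0,"wy":0,"wz":0,"claw":0},{"dx":0,"dy":0,"dz":0,"wx":0,"wy":0,"wz":0,"claw":0}]'| grep -E "pos|^force:"
```

```text
position: [0.4991, 0.0275, 0.0334]
force: [2.8, 11.5, -0.5]
position: [0.4991, 0.0273, 0.0335]
force: [1.6, 12.6, -0.5]
```

```bash
python3 -m handwheel '[{"dx":-0.05,"dy":0,"dz":0,"wx":0,"wy":0,"wz":0,"claw":0}]'| grep -E "pos|^force:"; python3 -m handwheel '[{"dx":-0.05,"dy":0,"dz":0,"wx":0,"wy":0,"wz":0,"claw":0},{"dx":0,"dy":0,"dz":0,"wx":0,"wy":0,"wz":0,"claw":0}]'| grep -E "pos|^force:"
```

```text
position: [0.4992, 0.0271, 0.0335]
force: [0.6, 16.2, 0.1]
position: [0.4993, 0.027, 0.0335]
force: [2.1, 17.1, -1.3]
```

The force keeps climbing with hardly any motion (17 N), so this is the hard end. I'll back off, rise and check.

```bash
python3 -m handwheel '[{"dx":0.3,"dy":0,"dz":0,"wx":0,"wy":0,"wz":0,"claw":0},{"dx":0.6,"dy":0,"dz":0,"wx":0,"wy":0,"wz":0,"claw":0},{"dx":2,"dy":0,"dz":0,"wx":0,"wy":0,"wz":0,"claw":0},{"dx":4,"dy":0,"dz":0,"wx":0,"wy":0,"wz":0,"claw":0},{"dx":4,"dy":0,"dz":0,"wx":0,"wy":0,"wz":0,"claw":0},{"dx":0,"dy":0,"dz":-5,"wx":0,"wy":0,"wz":0,"claw":0},{"dx":0,"dy":0,"dz":-5,"wx":0,"wy":0,"wz":0,"claw":0},{"dx":0,"dy":0,"dz":-5,"wx":0,"wy":0,"wz":0,"claw":0}]'
python3 - <<'E'
from workcell import monitor, optics
import cv2;from h import *
f=optics.grab_frame("scene");g=optics.grab_frame("side")
for fr,c in((f,"scene"),(g,"side")):print([(round(d["p"],2),d["rect"]) for d in optics.masks_of("reel_center",c)])
C=np.array([.5043,.072,.04]);d=np.array([-.111,-.994,0])
print([proj(f,C+d*x).round(1).tolist() for x in(.08,.088,.1,.11)])
a=cv2.resize(f["frame"][150:225,230:300],(400,429),interpolation=cv2.INTER_CUBIC)
b=cv2.resize(g["frame"][180:255,215:285],(400,429),interpolation=cv2.INTER_CUBIC)
cv2.imwrite("pics/s9.png",cv2.hconcat([a,b]))
E
```

```text
clock: 9.5
position: [0.5102, 0.1326, 0.1849]
tool_rot: [-3.141, 0.0, 1.459]
force: [0.1, 0.2, -0.3]
grip_width: -0.0001
finger_force: 0.0
[(0.74, [181.8, 209.0, 18.2, 21.8]), (0.68, [293.1, 160.9, 21.0, 27.7]), (0.56, [260.6, 183.5, 12.0, 18.2])]
[(0.89, [280.9, 168.9, 22.8, 24.9]), (0.76, [216.3, 227.0, 38.0, 44.0])]
[[[263.1, 194.5]], [[264.5, 193.5]], [[266.6, 191.9]], [[268.3, 190.7]]]
```

View pics/s9.png

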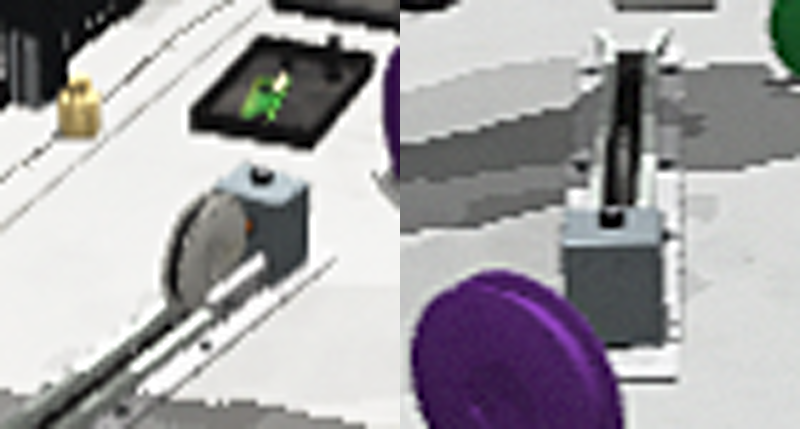

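The reel stands upright in the dock against the nearly retracted plunger (orange sliver at ~(248,226)), beyond the bar. The bystanders look untouched and the arm is clear.

```bash
python3 -c "
from workcell import job_done
print(job_done())"
```

```text
the job is handed in; nothing more can be done
None
```

The reel was rolled over the bar into the dock and pressed until the plunger reached its hard end (peak about 17 N). The final picture shows it standing upright with the arm clear, and the job is handed in; no verdict came back. I judged "fully in" by feel, because the camera is too coarse to measure the plunger.

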